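Uncover the ultrasonic cleaner on the repair bench

TASK

A circuit board is finished in the white ultrasonic cleaner: lift the cleaner's loose steel lid off by its black knob and set it down gently, right way up, wholly on the black rubber mat with the yellow border. Lower it onto the mat before letting go. Leave the cleaner where it stands, and leave the blue parts pot with the orange knob closed and in its place.

Things in the scene. Friction and masses are not known exactly. Their poses are not given: they have to be found in the camera images.
- cleaner_knob (a point): Centre of the black knob of the ultrasonic cleaner's steel lid (loose, about 0.15 to 0.3 kg). The knob is an upright cylinder 28 mm in diameter and 28 mm tall (this point is half-way up, on the lid's axis), on a neck 20 mm in diameter and 6 mm tall. Lid: flange 132 mm in diameter and 4 mm thick, its top 20 mm below this point; under it a locating disc 106 mm in diameter and 8 mm deep, so the lid's lowest face is 32 mm below this point. z is the lid's upward axis.
- cleaner: White round ultrasonic cleaner, 140 mm in diameter, 100 mm high, about 1.8 kg, standing loose, origin at the centre of its underside, z up, control panel facing its -x. Its open top is 120 mm wide inside; the lid's locating disc sits 8 mm down in it, the flange lies on the rim. With the lid on, the knob's centre is 124 mm above the origin.
- rest: Square lid mat lying fixed on the bench, 200 x 200 mm, 3 mm thick, black rubber with a yellow border, empty at the start. Origin at the centre of its underside, x and y along its sides, z up; top face 3 mm above the origin. With the lid lying on it the knob's centre is 35 mm above the origin.
- pot_knob (a point): Centre of the orange knob (28 mm in diameter and 28 mm tall) on the loose lid of the blue parts pot, a bystander to be left alone: pot 100 mm in diameter, 75 mm high, standing loose; the knob's centre is 99 mm above the bench, on the pot's axis. z up.
There are look-alikes about, which are no part of the job. Leave any purple or turquoise look-alike of the part that bears pot_knob alone. What is shaped like the part that bears cleaner_knob but red is not meant.

How it is judged:
On the way, in this order (a step that is already met when the one before it is completed fails the run):
1. the lid is lifted at least 30 mm clear of its seat on the cleaner, held by its knob (contact force between the fingers and cleaner_lid above 0.5 N and distance between the grasp point and cleaner_knob below 0.045 m and z of cleaner_knob in the frame of cleaner above 0.154 m), for 0.1 s.
2. the lid, still held by its knob, is lowered right way up to within 12 mm of the mat, over it (contact force between the fingers and cleaner_lid above 0.5 N and distance between the grasp point and cleaner_knob below 0.045 m and x of cleaner_knob in the frame of rest between -0.035 and 0.035 m and y of cleaner_knob in the frame of rest between -0.035 and 0.035 m and z of cleaner_knob in the frame of rest below 0.047 m and angle between cleaner_knob's own z axis and vertical below 0.26 rad), for 0.1 s.
At the end, for the whole second after the job is handed in: The lid lies at rest, released, upright within 10 degrees, wholly on the mat (its centre within 35 mm of the mat's centre along each side); the cleaner stands upright within 30 mm of its start; the blue pot is still closed, its knob upright within 20 mm of its start (x of cleaner_knob in the frame of rest between -0.035 and 0.035 m and y of cleaner_knob in the frame of rest between -0.035 and 0.035 m and z of cleaner_knob in the frame of rest between 0.027 and 0.043 m and angle between each of cleaner_knob, cleaner, pot_knob's own z axis and vertical below 0.17 rad and linear speed of cleaner_lid below 0.02 m/s and distance of cleaner from where it was at the start of the episode below 0.03 m and distance of pot_knob from where it was at the start of the episode below 0.02 m); the robot touches nothing.
It fails at once if the blue pot or its lid is shifted by more than 20 mm (distance of pot_knob from where it was at the start of the episode above 0.02 m).
It fails at once if the cleaner is pushed by more than 30 mm or tipped over 10 degrees (distance of cleaner from where it was at the start of the episode above 0.03 m or angle between cleaner's own z axis and vertical above 0.17 rad).
It also fails if it takes over 43 s, if anything falls off the work surface, if the arm or the gripper's body presses on something with over 40 N, if the wrist force passes 120 N, or if a joint passes its speed limit or range.

ROBOT

A 6-joint arm with a two-finger parallel gripper is mounted at the origin on the work surface. World frame = base frame: x ahead of the robot, y to its left, z up, the work surface at z = 0. Lengths are in m, angles in rad, forces in N, time in s.
With the tool pointing down it reaches from about 0.35 to 0.775 m from the base axis. Payload 7.3 kg.
Tool frame: the origin (TCP) lies on the centre line of the jaws, within the pads' length; the fingertips stand 17 mm ahead of it and the grasp point (between the pads) lies 2 mm behind it (robot.tip_extent is the distance from the TCP to the fingertips, in m); z points along the fingers, y is the line along which they close (so a half turn about z gives the same grasp; the last joint's range is limited). The gripper opens to 92 mm and grips with 3 to 60 N. Pads are 19 mm wide; open, the fingers measure 130 mm over their backs; the gripper's body (75 mm by 190 mm) begins 47 mm behind the grasp point.
Start: joints at [-1.351, 0.342, 1.524, -0, 1.275, -0.146], TCP at [0.188, -0.49, 0.244] pointing down, gripper open.
Joint ranges: [-2.53, 2.53], [-0.77, 2.02], [0.04, 2.7], [-1, 4.14], [0.28, 2.66], [-3.11, 3.11]. Speed limits (rad/s): [2.57, 2.57, 3.14, 3.14, 3.14, 3.14].

INTERFACE

Orientations are given as [roll, pitch, yaw] about the fixed x, y, z axes, in that order (R = Rz(yaw) Ry(pitch) Rx(roll)).
In Python, from cell import robot gives the robot as it stands.
- The arm moves only by the tool step_arm, never from a script. Its argument "motion" is a list of rows, each a list of 2 entries, a list of its own where there are three numbers: the shift along the tool's x, y, z in units of 60 mm (1.0 is 60 mm), then the turn about the tool's z in rad. In form: [[[x, y, z], spin], ...]. A call has 1 to 10 rows; each row is the pose to reach, as a shift and turn from the pose commanded when the call began, along the tool's axes at that moment; what a row does not reach only later rows make up. A row lasts 1/8 s, in which the tool goes at most 62.5 mm and 10.7 degrees, less where a joint would pass 70% of its speed; a pose out of reach is approached as far as the arm can. A call with a gripper value outside its range is refused whole. "hand" is the closure in counts, from 0 (fully open) to 255 (shut), set as the call begins (left out, the last holds). The fingers move at their own pace and stop on an object; "squeeze" is the grip in N (left out, the last holds). Time passes only in rows, so rows that repeat a pose let the fingers close. It gives the time, the measured TCP pose, the force, the opening and the grip force at its end, in the units of the state.
- robot.observe(): the state, without advancing time (a new reading comes with each control period).
- robot.read_camera(name): name is "side" or "top"; returns a dict with "pixels" (480x640x3 uint8, red, green, blue), "intrinsics" (3x3 intrinsics, pixels), "xyz" and "rotation" of the camera in the world. Camera axes: x right, y up, looking along -z (the intrinsics and any distortion apply to the point x, -y, -z); pixel columns grow to the right and rows downward; lengths in m; the calibration is good to about 2 mm. A picture is of the moment at which its call begins. There is no depth.
- robot.hand_in(): hands the job in; it is judged then, once.
The state is a dict: "time": time; "qpos": joint angles; "qvel": joint speeds; "joint_efforts": joint torques, N m; "tool_pos": TCP position; "tool_rot": TCP orientation; "contact_force": force on the tool from outside, world axes, zero at the start; "torque": the same for the moment, N m; "opening": finger opening in m; "grip_force": force on a finger pad.
Only numpy, scipy, OpenCV 4.12 (cv2) and the standard library are available. Lean on these libraries where they do the work, as an engineer would, in place of code of your own. Each camera call takes 0.05 s, during which the arm holds its last target. There are 200 camera calls.

## Working session

There is one attempt and no reset: what is moved stays moved. The work goes in short steps, Python scripts to look and compute and a tool call to move; the robot and the scene stay as the last step left them, time stands still between calls to the robot, and variables do not carry over. Pictures are saved under pics/ and viewed, at most 10 in all, crops included, and the job is handed in when it is done.

Besides the shell and the picture viewer there is one more tool, called after "Call:" as a command line: name --argument value ..., lists and objects as JSON in quotes. step_arm: Moves the arm, as the interface text tells. Its arguments: {"type":"object","properties":{"motion":{"type":"array"},"hand":{"type":"number"},"squeeze":{"type":"number"}},"required":["motion"]}

```bash
mkdir -p pics
python3 - <<'E'
from cell import robot
import cv2,numpy as np,pickle
d={}
for n in("side","top"):
    c=robot.read_camera(n);d[n]=c
    cv2.imwrite(f"pics/{n}0.png",cv2.cvtColor(c["pixels"],cv2.COLOR_RGB2BGR))
    print({k:np.round(v,4).tolist() if k!="pixels" else 0 for k,v in c.items()})
pickle.dump(d,open("c0.pkl","wb"));print(robot.observe())
E
```

```text
{'pixels': 0, 'intrinsics': [[580.6191, 0.0, 319.2769], [0.0, 580.6191, 235.3162], [0.0, 0.0, 1.0]], 'xyz': [-0.0033, 0.5964, 0.819], 'rotation': [0.8158, 0.0105, -2.4577]}
{'pixels': 0, 'intrinsics': [[529.3126, 0.0, 327.2959], [0.0, 529.3126, 245.3143], [0.0, 0.0, 1.0]], 'xyz': [0.4354, -0.0159, 1.0131], 'rotation': [0.0594, 0.0379, -1.5763]}
{'time': 0.1, 'qpos': array([-1.35096292e+00,  3.42660151e-01,  1.52490647e+00, -5.99879439e-06,
        1.27535640e+00, -1.45951518e-01]), 'qvel': array([-1.31018009e-03, -3.20904708e-03, -1.33214214e-03, -1.94852020e-05,
       -1.26622749e-03, -1.70489876e-04]), 'joint_efforts': array([ 1.88596183e-03, -4.32004201e+01, -2.44693083e+01,  7.19467713e-02,
        5.26917621e-02, -5.56772795e-05]), 'tool_pos': array([ 0.18775553, -0.48993509,  0.24311598]), 'tool_rot': array([-3.14027560e+00, -1.87804820e-04,  3.65786556e-01]), 'contact_force': array([ 0.12760849, -0.41699759, -0.90936698]), 'torque': array([-0.02690446, -0.01431226,  0.03799887]), 'grip_force': 0.0, 'opening': 0.09195699232788294}
```

View pics/top0.png

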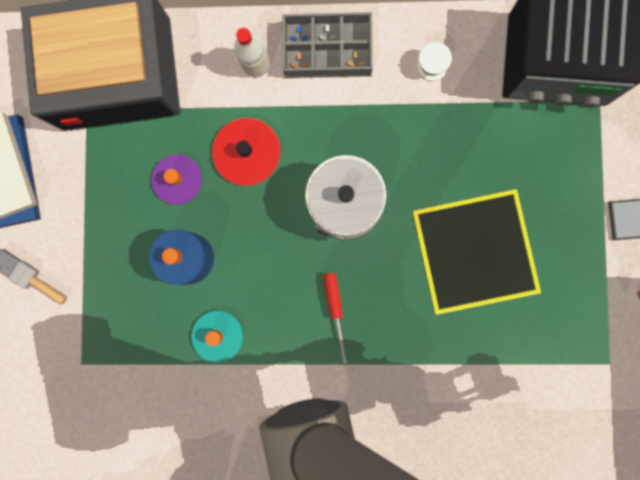

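View pics/side0.png

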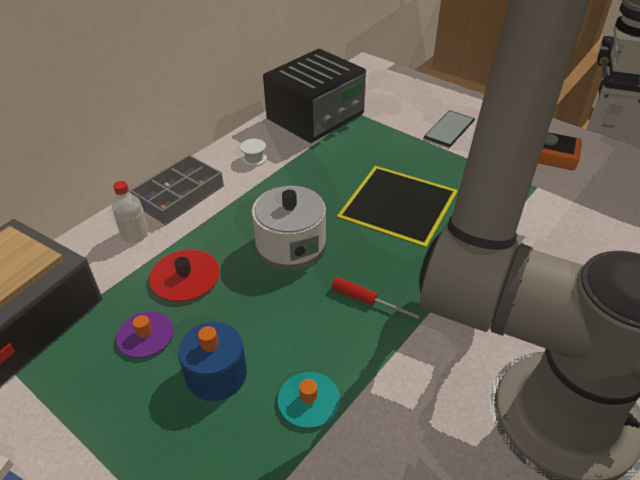

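Candidates for the wanted lid are the steel lid with black knob on the white cleaner (top 346,194; side 289,199) and the red lid with black knob (top 244,149; side 182,266), which is excluded. The orange-knobbed blue (171,257), purple (172,177) and turquoise (213,338) lids are not meant. I choose the steel one. The mat is at top ≈(476,251).

```bash
cat > h.py <<'E'
import cv2,numpy as np
from scipy.spatial.transform import Rotation as Ro
def ray(c,uv):
    d=np.linalg.inv(c["intrinsics"])@[uv[0],uv[1],1]; d=Ro.from_euler("xyz",c["rotation"]).as_matrix()@(d*[1,-1,-1])
    return np.array(c["xyz"]),d/np.linalg.norm(d)
def plane(c,uv,z):
    o,d=ray(c,uv); return o+d*(z-o[2])/d[2]
def cross(a,ua,b,ub):
    A=np.zeros((3,3));v=np.zeros(3);L=[]
    for c,u in((a,ua),(b,ub)):
        o,d=ray(c,u);P=np.eye(3)-np.outer(d,d);A+=P;v+=P@o;L.append((P,o))
    x=np.linalg.solve(A,v);return x,[float(np.linalg.norm(P@(x-o))) for P,o in L]
def blob(m,near):
    n,l,s,c=cv2.connectedComponentsWithStats(m.astype(np.uint8))
    i=min((i for i in range(1,n) if s[i,4]>40),key=lambda i:np.hypot(*(c[i]-near)));return c[i],s[i],l==i
E
python3 - <<'E'
from h import *;import pickle
d=pickle.load(open("c0.pkl","rb"));t,s=d["top"],d["side"]
def dark(c):return c["pixels"].max(2)<60
kt=blob(dark(t),(346,194));ks=blob(dark(s),(289,199));print(kt[:2],ks[:2])
x,e=cross(t,kt[0],s,ks[0]);print("knob",x,e)
def orange(c):
    p=c["pixels"].astype(int);return (p[...,0]>150)&(p[...,1]>60)&(p[...,1]<150)&(p[...,2]<80)
pt=blob(orange(t),(171,257));ps=blob(orange(s),(207,340));print(pt[1],ps[1],"pot",cross(t,pt[0],s,ps[0]))
for c,n in((t,(476,251)),(s,(398,205))):
    p=c["pixels"].astype(int);y=(p[...,0]>150)&(p[...,1]>140)&(p[...,2]<110)
    b=blob(y,n);cn=max(cv2.findContours(b[2].astype(np.uint8),0,2)[0],key=cv2.contourArea)
    q=cv2.approxPolyDP(cn,12,True)[:,0];P=np.array([plane(c,u,.003) for u in q]);print("mat",q.tolist(),P.round(4).tolist(),P.mean(0),np.linalg.norm(P-np.roll(P,1,0),axis=1))
a=cv2.resize(t["pixels"][140:250,290:400],(440,440));b=cv2.resize(s["pixels"][170:280,235:345],(360,440))
cv2.imwrite("pics/crop.png",np.hstack([a,b])[...,::-1])
E
```

```text
(array([243.36, 148.72]), array([237, 143,  13,  13, 125], dtype=int32)) (array([288.81012658, 199.2742616 ]), array([282, 190,  14,  20, 237], dtype=int32))
knob [0.56117227 0.10054991 0.23650514] [0.07280232827617468, 0.07280232827617465]
[162 249  19  15 231] [199 327  17  14 187] pot (array([0.47419414, 0.28968951, 0.10918474]), [0.0016464932855434985, 0.001646493285543423])
mat [[516, 189], [413, 211], [436, 314], [540, 292]] [[0.6001, -0.3372, 0.003], [0.5601, -0.142, 0.003], [0.3646, -0.1822, 0.003], [0.405, -0.3765, 0.003]] [ 0.48245452 -0.25946384  0.003     ] [0.1990418  0.19925627 0.19962275 0.19848327]
mat [[375, 166], [338, 216], [426, 245], [456, 190]] [[0.5989, -0.3356, 0.003], [0.558, -0.1416, 0.003], [0.3656, -0.182, 0.003], [0.4061, -0.3744, 0.003]] [ 0.48214878 -0.25840787  0.003     ] [0.19665847 0.198328   0.19662437 0.19656443]
```

View pics/crop.png

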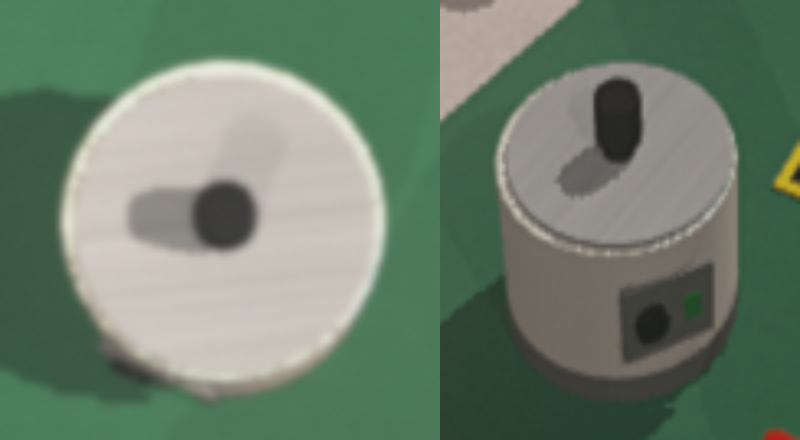

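The crop confirms the choice: brushed-steel lid on a white cleaner with a control panel. Its black knob is at top-view pixel (346,194), which my dark mask missed because the threshold was too low. I'll re-measure there.

Run:
```python
from h import *;import pickle
d=pickle.load(open("c0.pkl","rb"));t,s=d["top"],d["side"]
kt=blob(t["pixels"].max(2)<90,(346,194));ks=blob(s["pixels"].max(2)<60,(289,199));print(kt[:2])
print("knob",cross(t,kt[0],s,ks[0]),plane(t,kt[0],.128),plane(s,ks[0],.124))
```

```text
(array([345.35789474, 193.43684211]), array([338, 186,  15,  16, 190], dtype=int32))
knob (array([ 0.57659092, -0.01340641,  0.12282822]), [0.0002470099458702212, 0.00024700994587008974]) [ 0.57557279 -0.01356943  0.128     ] [ 0.57583476 -0.01225818  0.124     ]
```

Knob measured at ≈(0.576,-0.013,0.123), against an expected z of 0.124. Mat sides come out at ≈199 mm, centre (0.4825,-0.259). Both fit, so I'm moving above the knob.

Call:
step_arm --motion '[[[8.9,-5.11,0],0],[[8.9,-5.11,0],0],[[8.9,-5.11,0],0],[[8.9,-5.11,0],0],[[8.9,-5.11,0],0],[[8.9,-5.11,0],0],[[8.9,-5.11,0],0],[[8.9,-5.11,0],0],[[8.9,-5.11,0],0],[[8.9,-5.11,0],0]]' --hand 0 --squeeze 35

```text
time: 1.35
tool_pos: [0.5778, -0.0108, 0.2433]
tool_rot: [-3.141, 0.001, 0.367]
contact_force: [-0.6, -1.0, 0.3]
opening: 0.0917
grip_force: 0.0
```

Call:
step_arm --motion '[[[0,0,0.5],0],[[0,0,1.0],0],[[0,0,1.3],0],[[0,0,1.3],0],[[0,0,1.3],0]]'

```text
time: 1.98
tool_pos: [0.5772, -0.0131, 0.1664]
tool_rot: [3.141, -0.001, 0.366]
contact_force: [0.4, -0.4, 0.1]
opening: 0.0914
grip_force: 0.0
```

Run:
```python
from cell import robot
import cv2,numpy as np
p=[robot.read_camera(n)["pixels"] for n in("side","top")];print(robot.observe()["tool_pos"])
cv2.imwrite("pics/near.png",np.hstack([cv2.resize(p[0][90:290,190:390],(400,400)),cv2.resize(p[1][100:300,240:440],(400,400))])[...,::-1])
```

```text
[ 0.57734972 -0.01310392  0.16677943]
```

View pics/near.png

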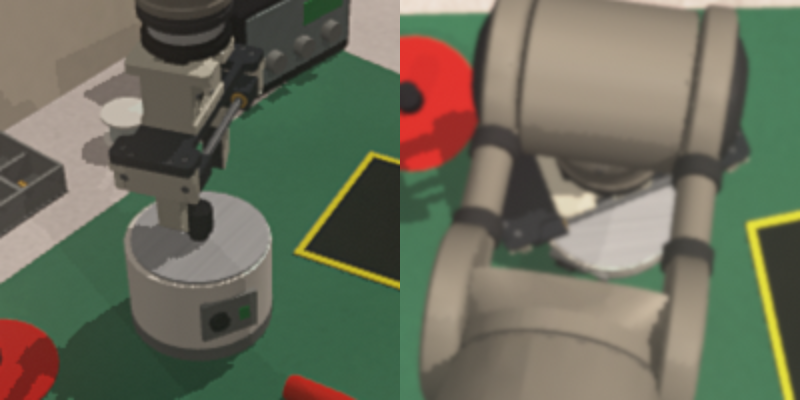

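The gripper straddles the knob: near finger at crop (172,205), knob at (200,220), with nothing touching. Next I descend and close.

Call:
step_arm --motion '[[[0,0,0.3],0],[[0,0,0.64],0],[[0,0,0.64],0],[[0,0,0.64],0]]'

```text
time: 2.58
tool_pos: [0.5775, -0.0131, 0.1285]
tool_rot: [3.141, -0.002, 0.366]
contact_force: [0.6, 0.3, 0.5]
opening: 0.0916
grip_force: 0.0
```

Call:
step_arm --motion '[[[0,0,0],0],[[0,0,0],0],[[0,0,0],0],[[0,0,0],0],[[0,0,0],0],[[0,0,0],0],[[0,0,0],0],[[0,0,0],0]]' --hand 255 --squeeze 35

```text
time: 3.58
tool_pos: [0.5768, -0.013, 0.1273]
tool_rot: [3.141, 0.0, 0.366]
contact_force: [-0.4, -0.9, -0.4]
opening: 0.0274
grip_force: 35.0
```

Gripped: opening 27.4 mm matches the 28 mm knob. Lifting slowly, 90 mm.

Call:
step_arm --motion '[[[0,0,-0.1],0],[[0,0,-0.25],0],[[0,0,-0.4],0],[[0,0,-0.6],0],[[0,0,-0.8],0],[[0,0,-1.0],0],[[0,0,-1.2],0],[[0,0,-1.5],0],[[0,0,-1.5],0],[[0,0,-1.5],0]]'

```text
time: 4.82
tool_pos: [0.5765, -0.0129, 0.2168]
tool_rot: [-3.141, 0.001, 0.366]
contact_force: [-0.5, -0.8, -3.4]
opening: 0.0271
grip_force: 35.0
```

Run:
```python
from cell import robot
import cv2
cv2.imwrite("pics/lift.png",robot.read_camera("side")["pixels"][...,::-1]);print(robot.observe())
```

```text
{'time': 4.875, 'qpos': array([-1.55227866e-01,  4.58738013e-01,  1.41945759e+00, -9.35766767e-05,
        1.26487366e+00,  1.04980528e+00]), 'qvel': array([-0.00187471,  0.0056423 ,  0.00013525, -0.0004054 ,  0.00071398,
       -0.00028483]), 'joint_efforts': array([ 1.03161696e-02, -5.10521579e+01, -2.56032497e+01,  6.80757710e-02,
       -5.67850750e-02,  1.42153108e-04]), 'tool_pos': array([ 0.57638193, -0.01289356,  0.2165044 ]), 'tool_rot': array([-3.14093504e+00,  1.32509456e-03,  3.65791867e-01]), 'contact_force': array([-0.53562105, -0.83331323, -1.98713776]), 'torque': array([ 0.02430337, -0.00880119, -0.04158817]), 'grip_force': 34.99956250190735, 'opening': 0.02732323895223624}
```

View pics/lift.png

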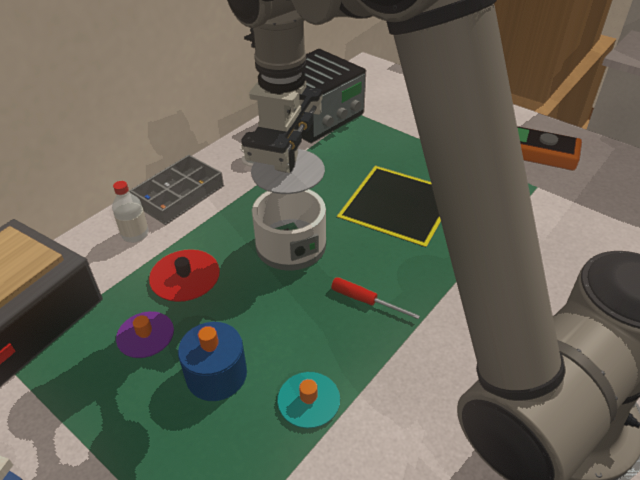

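The picture shows the lid hanging level at (288,172) above the open cleaner, which stands unmoved at (290,230). Next I carry it over the mat.

Call:
step_arm --motion '[[[-0.2,0.22,0],0],[[-0.6,0.67,0],0],[[-1.05,1.17,0],0],[[-1.5,1.67,0],0],[[-1.95,2.18,0],0],[[-2.4,2.68,0],0],[[-2.75,3.07,0],0],[[-2.93,3.27,0],0],[[-2.93,3.27,0],0],[[-2.93,3.27,0],0]]'

```text
time: 6.12
tool_pos: [0.483, -0.2582, 0.2172]
tool_rot: [-3.141, -0.0, 0.366]
contact_force: [0.4, 0.4, -2.4]
opening: 0.0272
grip_force: 35.0
```

Call:
step_arm --motion '[[[0,0,0.3],0],[[0,0,0.7],0],[[0,0,1.1],0],[[0,0,1.5],0],[[0,0,1.9],0],[[0,0,2.3],0],[[0,0,2.6],0],[[0,0,2.8],0],[[0,0,2.83],0],[[0,0,2.83],0]]'

```text
time: 7.38
tool_pos: [0.4833, -0.259, 0.048]
tool_rot: [3.141, -0.001, 0.366]
contact_force: [0.9, 0.3, -2.5]
opening: 0.0272
grip_force: 35.0
```

Call:
step_arm --motion '[[[0,0,0.03],0],[[0,0,0.06],0],[[0,0,0.09],0],[[0,0,0.11],0],[[0,0,0.13],0],[[0,0,0.13],0],[[0,0,0.13],0]]'

```text
time: 8.25
tool_pos: [0.4828, -0.2591, 0.0397]
tool_rot: [3.141, 0.0, 0.366]
contact_force: [0.4, -0.8, -3.0]
opening: 0.0272
grip_force: 35.0
```

No contact yet; lowering a millimetre or two more.

Call:
step_arm --motion '[[[0,0,0.015],0],[[0,0,0.03],0],[[0,0,0.03],0],[[0,0,0.03],0]]'

```text
time: 8.75
tool_pos: [0.4828, -0.2591, 0.0382]
tool_rot: [3.141, -0.0, 0.366]
contact_force: [-1.3, 0.9, 3.8]
opening: 0.0275
grip_force: 35.0
```

Contact: the vertical force rose by ~6 N. Releasing and withdrawing.

Call:
step_arm --motion '[[[0,0,0],0],[[0,0,0],0],[[0,0,0],0],[[0,0,0],0],[[0,0,0],0],[[0,0,0],0],[[0,0,0],0],[[0,0,0],0]]' --hand 0

```text
time: 9.75
tool_pos: [0.4829, -0.2591, 0.038]
tool_rot: [3.141, -0.0, 0.366]
contact_force: [-0.1, -0.1, 0.4]
opening: 0.0918
grip_force: 0.0
```

Call:
step_arm --motion '[[[0,0,-0.3],0],[[0,0,-0.8],0],[[0,0,-1.5],0],[[0,0,-2.2],0],[[0,0,-2.8],0],[[0,0,-2.8],0],[[0,0,-2.8],0]]'

```text
time: 10.62
tool_pos: [0.4824, -0.2588, 0.2052]
tool_rot: [-3.141, 0.001, 0.366]
contact_force: [0.2, 0.1, -0.2]
opening: 0.0918
grip_force: 0.0
```

Run:
```python
from cell import robot
import cv2
cv2.imwrite("pics/end.png",robot.read_camera("side")["pixels"][...,::-1]);print(robot.observe()["tool_pos"])
```

```text
[ 0.48224415 -0.2586598   0.20473835]
```

View pics/end.png

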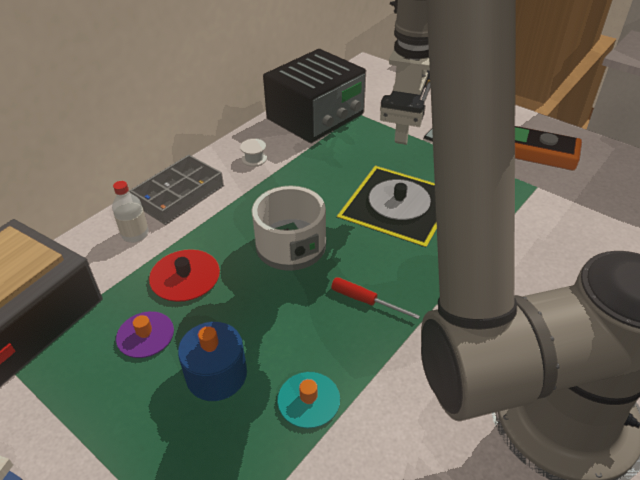

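The lid lies flat and centred on the mat (knob at 400,191). The cleaner (290,228) and blue pot (212,355) are unmoved, and the gripper is clear.

```bash
python3 -c "
from cell import robot
print(robot.hand_in())"
```

```text
the job is handed in; nothing more can be done
None
```

The steel lid lies right way up on the mat, lowered into contact before release; in the last picture the cleaner and blue pot look unmoved, and the job is handed in (no verdict was returned).

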